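# Shut and bolt the tube incubator

## Task

Close the test-tube incubator: push its lid all the way down with your fingertips on its flat outer face, and only then push the slide bolt on its front fully home so that it runs through the keeper on the lid. Touch and push only: do not grip or lift anything, leave the bottles and the tube rack where they stand, and finish with the hand clear.

Things in the scene. Friction and masses are not known exactly. Their poses are not given: they have to be found in the camera images.
- incubator: White box-shaped tube incubator, fixed to the bench; outside 140 (its x) by 200 (its y) by 120 mm high, open at the top, tubes inside standing below the rim. Origin: centre of its underside, on the bench. Its x axis points from the bolt side (near the robot) to the hinge side (far from the robot), y to the left seen from the robot, z up. Fixed yaw within about 0.45 rad of the robot's x axis.
- lid (a joint): Hinge of the lid, rad: 0 is shut (flat on the rim), grows as the lid opens upward and away from the robot; about 1.57 is upright, stop at 1.9. The hinge is stiff: the lid stays at whatever angle it is left (it does not fall shut or spring back) and needs about 1 to 4 N at its free end to move, so it has to be pushed all the way down.
- lid_hinge (a point): Middle of the lid's hinge line (fixed to the incubator, 70 mm to +x of its origin and 120 mm up). The hinge line runs along the incubator's y axis.
- lid_edge (a point): Moves with the lid: middle of its free edge, on its outer face (top when shut, far side when open). Plain steel plate, 142 mm from hinge line to free edge, 200 wide, 8 thick; outer face 8 mm out from the hinge plane, 128 mm above the bench when shut. A keeper (steel eye, 14 mm wide) on the free edge, 25 mm to +y of the middle, reaches 36 mm past it and hangs 34 mm; the bolt runs through it.
- bolt (a joint): Travel of the slide bolt, m: 0 is drawn back (open), 0.040 is fully home against its stop. It slides along the incubator's +y axis (to the left), needs 2 to 3 N, and stays where it is left.
- bolt_knob (a point): Moves with the bolt: centre of the top of its upright knob, 136 mm above the bench, 25 mm in front (-x) of the incubator's near face; at bolt value q it lies at x -95 mm, y -55 mm + q in the incubator's frame. The knob is an upright black block, 21 mm (x) by 16 mm (y), standing free from 102 mm up to 136 mm: the bolt's guides either side of it and the shelf beneath reach no higher than 102 mm. Push the knob from its -y side.
- reagent_bottle: Bystander: clear glass bottle with brass cap, 60 mm across, 150 mm tall, loose. Origin at the centre of its underside. Leave it alone.
- wash_bottle: Bystander: white plastic bottle, 54 mm across, 150 mm tall, loose. Origin at the centre of its underside. Leave it alone.
- tube_rack: Bystander: wire rack of glass test tubes, 64 (its x) by 124 (its y) by 97 mm tall, loose. Origin at the centre of its underside. Leave it alone.

How it is judged:
On the way, in this order (a step that is already met when the one before it is completed fails the run):
1. the lid is shut while the bolt is still drawn back (value of joint lid below 0.035 rad and value of joint bolt below 0.02 m), for 0.2 s.
2. the bolt is pushed home with the lid shut (value of joint bolt above 0.035 m and value of joint lid below 0.035 rad), for 0.2 s.
At the end, for the whole second after the job is handed in: The lid is shut (under 0.035 rad, 5 mm at its free edge) and the bolt is at least 35 mm along its 40 mm travel; both bottles and the tube rack stand at rest within 15 mm of where they began (all of step 2 and distance of each of reagent_bottle, wash_bottle, tube_rack from where it was at the start of the episode below 0.015 m and linear speed of each of reagent_bottle, wash_bottle, tube_rack below 0.02 m/s); the robot touches nothing.
It fails at once if the bolt is pushed across while the lid is still open (value of joint bolt above 0.02 m and value of joint lid above 0.1 rad).
It fails at once if the lid is gripped, hooked or lifted: the fingers press on its inside face (contact force between the fingers and lid_c1 above 1 N).
It fails at once if the open lid is moved by its keeper ((contact force between the fingers and lid_c2 above 1 N or contact force between the fingers and lid_c3 above 1 N or contact force between the fingers and lid_c4 above 1 N or contact force between the fingers and lid_c5 above 1 N) and value of joint lid above 0.1 rad).
It fails at once if the bolt's knob is gripped: the fingers press on two opposite sides of it ((contact force between the fingers and bolt_c2 above 1 N and contact force between the fingers and bolt_c3 above 1 N) or (contact force between the fingers and bolt_c4 above 1 N and contact force between the fingers and bolt_c5 above 1 N)).
It fails at once if a bottle or the rack is shifted more than 15 mm, lifted or tipped (distance of any of reagent_bottle, wash_bottle, tube_rack from where it was at the start of the episode above 0.015 m or angle between any of reagent_bottle, wash_bottle, tube_rack's own z axis and vertical above 0.25 rad).
It also fails if it takes over 51 s, if anything falls off the work surface, if the arm or the gripper's body presses on something with over 40 N, if the wrist force passes 120 N, or if a joint passes its speed limit or range.

## Robot

A 7-joint arm with a two-finger parallel gripper is mounted at the origin on the work surface. World frame = base frame: x ahead of the robot, y to its left, z up, the work surface at z = 0. Lengths are in m, angles in rad, forces in N, time in s.
With the tool pointing down it reaches from about 0.4 to 0.85 m from the base axis. Payload 6.9 kg.
Tool frame: the origin (TCP) lies midway between the tips of the shut fingers; the grasp point (between the pads) lies behind it (ctrl.pinch_z is the z of the grasp point in the tool frame, in m); z points along the fingers, y is the direction in which the jaws open and shut (so a half turn about z gives the same grasp; the last joint's range is limited). The gripper opens to 85 mm and grips with 20 to 120 N. Pads are 22 mm wide; open, the fingers measure 114 mm over their backs; the gripper's body (76 mm by 85 mm) begins 54 mm behind the grasp point. The pads swing forward as they close: fully open they stand 13 mm farther back than shut.
Start: joints at [1.252, 0.507, -0.238, 1.5, 0.126, 1.149, -0.155], TCP at [0.257, -0.57, 0.231] pointing down, gripper open.
Joint ranges: [-3.08, 3.08], [-0.24, 2.05], [-1.43, 1.35], [0, 2.5], [-1.52, 4.66], [0.17, 1.96], [-2.89, 2.89]. Speed limits (rad/s): [2.39, 2.39, 3.14, 3.14, 3.14, 3.14, 3.14].

## Interface

Orientations are given as a unit quaternion [w, x, y, z].
In Python, from station import ctrl, get_state, vision, ticket, models gives the robot as it stands. Calls block until the motion is done:
- ctrl.movep(position, orientation): joint-space move of the TCP to a pose.
- ctrl.movel(position, frame=None, max_speed=0.15): straight line of the TCP; frame=None keeps the orientation; max_speed is the mean speed in m/s.
- ctrl.set_joints(angles): joint-space move.
- ctrl.ungrasp() and ctrl.close_gripper(force=None): open the fingers fully, or close them until they stop; force is the grip in N (None keeps the last).
- ctrl.pause(seconds).
- ctrl.ik(position, orientation): joint angles nearest the present ones, or None.
- get_state(): the state.
- vision.grab_frame(name): name is "scene" or "top"; returns (picture, depth): 480x640x3 uint8, blue, green, red; 480x640 float32, m along the optical axis (not along the pixel's ray), 0 where there is no reading.
- vision.camera_info(name): a dict with "mtx" (3x3 intrinsics, pixels), "R" (3x3) and "t" (3): a world point X has camera coordinates R X + t. Camera axes: x right, y down, z forward; pixel columns grow to the right and rows downward; lengths in m; the calibration is good to about 2 mm. A picture is of the moment at which its call begins. camera_info takes no time and is no camera call.
A pose or a line that the arm cannot do raises ctrl.Unreachable and nothing moves.
- ticket.close_job(): hands the job in, once; it reports no verdict.
Trained networks look in the newest picture that a camera, given by its name, has taken for a name from the list of things; names that differ only in an ending like _2 or _b are one class to them, and where a whole thing is asked for, a point or a joint stands for the part that bears it (a point fixed in the world has none). Each returns a list of dicts, best first, with "p" (0 to 1); they miss things now and then, are a little off and sometimes report something else, mostly with a low value. They report only what shows in the picture. A call takes as long as a camera call.
- models.recognise(camera, target): "point" ([column, row] in pixels, amid what is visible of it).
- models.masks_of(camera, target): "mask" (480x640 bool, what is visible of it) and "point" ([column, row] in pixels, amid what is visible of it).
The state is a dict: "time": time; "qpos": joint angles; "qd": joint speeds; "tau": joint torques, N m; "tcp_pos": TCP position; "eef_rot": TCP orientation; "contact_force": force on the tool from outside, world axes, zero at the start; "wrist_torque": the same for the moment, N m; "width": finger opening in m.
Only numpy, scipy, OpenCV 4.12 (cv2) and the standard library are available. Lean on these libraries where they do the work, as an engineer would, in place of code of your own. Each camera call takes 0.05 s, during which the arm holds its last target.

## Working session

There is one attempt and no reset: what is moved stays moved. The work goes in short steps, each a Python script; the robot and the scene stay as the last script left them, time stands still between calls to the robot, and variables do not carry over. Pictures are saved under pics/ and viewed, and the job is handed in when it is done.

```bash
ls; mkdir -p pics; python3 - <<'E'
from station import ctrl,get_state,vision,models
import cv2,numpy as np
for n in("scene","top"):
    im,d=vision.grab_frame(n); cv2.imwrite(f"pics/{n}0.png",im); np.savez(f"{n}0.npz",im=im,d=d,**vision.camera_info(n))
    ci=vision.camera_info(n); print(n,-ci["R"].T@ci["t"])
    for t in("incubator","lid","bolt_knob","reagent_bottle","wash_bottle","tube_rack"):
        print(t,[(r["p"],r["point"]) for r in models.recognise(n,t)][:3])
s=get_state();print(s["time"],s["tcp_pos"],s["eef_rot"],s["width"],ctrl.pinch_z)
E
```

```text
pics
scene [ 1.30249    -0.18729165  0.83059999]
incubator [(0.93, [269.5, 264.1])]
lid [(0.75, [395.2, 297.1])]
bolt_knob []
reagent_bottle [(0.56, [135.9, 282.5])]
wash_bottle [(0.75, [396.9, 294.4])]
tube_rack [(0.86, [380.0, 232.4])]
top [0.50171768 0.04918005 1.11713237]
incubator [(0.68, [370.1, 228.9])]
lid [(0.93, [371.7, 183.9])]
bolt_knob [(0.69, [382.4, 285.2])]
reagent_bottle [(0.74, [371.9, 182.3]), (0.7, [491.0, 263.3])]
wash_bottle [(0.57, [257.6, 165.5])]
tube_rack [(0.64, [235.5, 256.6])]
0.7 [ 0.25703376 -0.56969029  0.23130332] [1.43836955e-05 9.77628857e-01 2.10337392e-01 1.20807558e-05] 0.08550853736015288 -0.0187
```

View pics/top0.png

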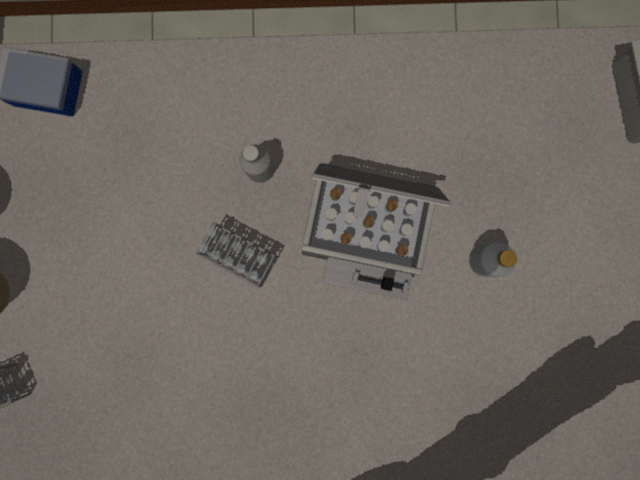

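View pics/scene0.png

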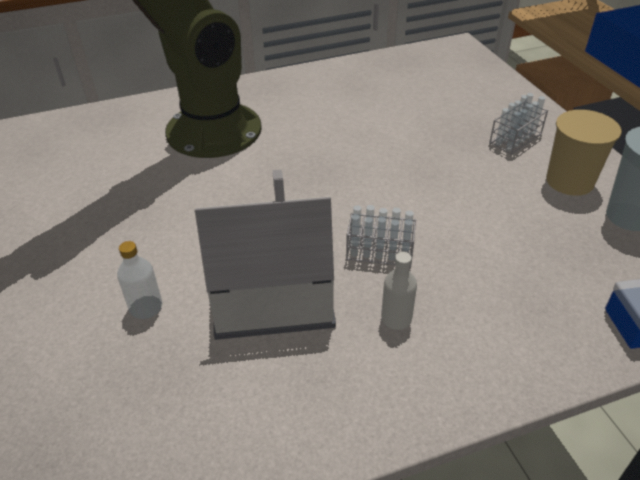

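The top view shows the incubator centred near (368,228), with its lid standing open along the (315,170)–(447,200) line and the black knob at (388,284). The wash bottle is at (255,160), the rack at (240,250) and the reagent bottle at (495,260). The scene view shows the lid's outer face at (265,245) and the keeper at (278,185). Next I'll measure the pose from depth.

```bash
cat > h.py <<'E'
import numpy as np,cv2
def cloud(f):
    z=np.load(f); d=z["d"]; K=z["mtx"]; v,u=np.indices(d.shape)
    c=np.stack([(u-K[0,2])/K[0,0]*d,(v-K[1,2])/K[1,1]*d,d],-1)
    P=(c-z["t"])@z["R"]; P[d<=0]=np.nan
    return P,z["im"]
E
python3 - <<'E'
from h import *
P,im=cloud("top0.npz"); z=P[...,2]
print("bench z",np.nanmedian(z[350:450,100:300]))
for u,v in[(388,284),(370,180),(310,230),(360,260),(508,258),(250,153),(240,250)]: print(u,v,P[v,u])
m=(z>.112)&(z<.128); m[:160]=0;m[290:]=0;m[:,:295]=0;m[:,450:]=0
m=cv2.morphologyEx(m.astype(np.uint8),cv2.MORPH_OPEN,np.ones((2,2)))>0
n,l,st,c=cv2.connectedComponentsWithStats(m.astype(np.uint8)); print(st)
i=1+np.argmax(st[1:,4]); Q=P[l==i]; print(np.median(Q[:,2]))
r=cv2.minAreaRect(Q[:,:2].astype(np.float32)); print(r); print(cv2.boxPoints(r))
k=(z>.127)&(z<.145); k[:270]=0;k[300:]=0;k[:,:340]=0;k[:,420:]=0
print("knob",k.sum(),P[k].mean(0))
vis=im.copy(); vis[l==i]=(0,0,255); vis[k]=(0,255,0); cv2.imwrite("pics/m.png",vis[120:320,180:540].repeat(2,0).repeat(2,1))
# scene: lid outer face
P2,_=cloud("scene0.npz"); A=P2[215:275,215:320].reshape(-1,3); A=A[~np.isnan(A[:,0])]; c=np.median(A,0)
A=A[np.linalg.norm(A-c,axis=1)<.12]
_,s,V=np.linalg.svd(A-A.mean(0),full_matrices=0); print("lid n",V[2],s,A.mean(0),A[:,2].max())
for u,v in[(198,210),(330,201),(265,205),(210,289),(331,283)]: print(u,v,P2[v,u])
E
```

```text
bench z -0.0010787659396271792
388 284 [ 0.48114813 -0.05113637  0.13395557]
370 180 [ 0.63971125 -0.02190761  0.20349191]
310 230 [0.57226003 0.07238957 0.12112915]
360 260 [ 0.52115272 -0.00829364  0.11676281]
508 258 [ 0.51770525 -0.23965996  0.15227481]
250 153 [0.69658968 0.16502982 0.14989499]
240 250 [0.54412563 0.19367663 0.07890385]
[[     0      0    640    480 305606]
 [   302    181    133     95   1594]]
nan
((0.5797756910324097, -0.03450920432806015), (0.22063694894313812, 0.13161681592464447), 78.01412963867188)
[[ 0.49249208 -0.12875615]
 [ 0.62123954 -0.15608907]
 [ 0.6670593   0.05973774]
 [ 0.53831184  0.08707066]]
knob 131 [ 0.48132175 -0.04955799  0.13516756]
lid n [ 0.93274649 -0.21916322  0.28627167] [3.61781378 2.31396531 0.11528605] [ 0.64091411 -0.03799043  0.19161841] 0.2462654303608079
198 210 [ 0.60198236 -0.12614751  0.25620627]
330 201 [0.64656154 0.06125096 0.25203905]
265 205 [ 0.62293089 -0.03142974  0.25364798]
210 289 [ 0.6360774  -0.13408397  0.12490729]
331 283 [0.67711124 0.05128718 0.10948031]
```

View pics/m.png

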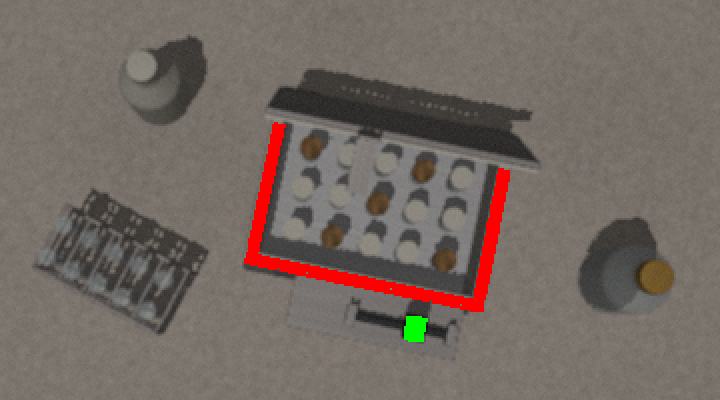

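```bash
python3 - <<'E'
from h import *
from scipy.optimize import least_squares
P,im=cloud("top0.npz"); z=P[...,2]
m=(z>.114)&(z<.128); m[:160]=0;m[290:]=0;m[:,:295]=0;m[:,450:]=0
n,l,st,c=cv2.connectedComponentsWithStats(m.astype(np.uint8),connectivity=4)
i=1+np.argsort(st[1:,4])[-1]; 
best=[j for j in range(1,n) if st[j,4]>500]; print(st[best])
Q=np.vstack([P[l==j] for j in best if np.isfinite(P[l==j]).all()])[:, :2]
# band fits
for yaw0 in[-.22]:
    R=np.array([[np.cos(yaw0),-np.sin(yaw0)],[np.sin(yaw0),np.cos(yaw0)]])
    L=Q@R; x0=L[:,0].min()
    print(np.percentile(L,[0,1,99,100],axis=0))
    ymid=(L[:,1].min()+L[:,1].max())/2
    f=(L[:,0]<x0+.012)&(abs(L[:,1]-ymid)<.085)
    p=np.polyfit(L[f,1],L[f,0],1); print("front slope ->yaw",yaw0-np.arctan(p[0]),f.sum())
    for s in(-1,1):
        g=(abs(L[:,1]-ymid-s*.1)<.016)&(L[:,0]>x0+.02)
        p=np.polyfit(L[g,0],L[g,1],1); print(s,"yaw",yaw0+np.arctan(p[0]),g.sum(),np.percentile(L[g,1],[2,50,98]))
    print("front x",np.percentile(L[f,0],[1,50,99]))
    for nm,pt in dict(knob=[.4813,-.0496]).items(): print(nm,np.array(pt)@R)
E
```

```text
[[ 301  180  134   95 1570]]
[[0.50500061 0.00373593]
 [0.50575361 0.0045332 ]
 [0.62349906 0.2037455 ]
 [0.62603448 0.20447454]]
front slope ->yaw -0.2305339091336909 630
-1 yaw -0.22954529739459273 386 [0.00434414 0.00961706 0.01434702]
1 yaw -0.2303281761857609 376 [0.19392374 0.19879422 0.20378282]
front x [0.50547859 0.51085847 0.5160635 ]
knob [0.48052363 0.0566294 ]
```

The pose is consistent: yaw is −0.23, the rim width is 200 mm and the knob's x matches. The lid is at about 1.28 rad. Next I'll raise the arm, shut the fingers and move behind the lid at local y = −40, away from the keeper.

```bash
cat >> h.py <<'E'
yaw=-.2303
Rw=np.array([[np.cos(yaw),-np.sin(yaw)],[np.sin(yaw),np.cos(yaw)]])
O=Rw@np.array([.575,.104])+0
# correct: local coordinates were measured at -.22; origin in world from that frame
a=-.22; R0=np.array([[np.cos(a),-np.sin(a)],[np.sin(a),np.cos(a)]])
O=R0@np.array([.5052+.0+.070,.1041])
def W(x,y,z): return np.r_[O+Rw@np.array([x,y]),z]
q=[0,np.cos(yaw/2),np.sin(yaw/2),0]
def tcp_lid(th,r=.11,off=0.,y=-.04,hx=.011):
    n=np.array([np.sin(th),np.cos(th)]); p=np.array([.07,.12])+r*np.array([-np.cos(th),np.sin(th)])+(.008+off)*n+np.array([hx,0])
    return W(p[0],y,p[1])
E
python3 - <<'E'
from h import *
from station import ctrl,get_state,vision
print(O,W(-.095,-.055,.136))
L=Rw.T@(np.array([.4813,-.0496])-O); print("knob loc",L)
P2,_=cloud("scene0.npz"); A=P2[220:270,215:320].reshape(-1,3)
B=(A[:,:2]-O)@Rw; th=np.arctan2(A[:,2]-.12,.07-B[:,0]); rr=np.hypot(A[:,2]-.12,.07-B[:,0]); print("lid angle",np.median(th-np.arcsin(np.clip(.008/rr,0,1))*-1), np.median(th+np.arcsin(.008/rr)))
ctrl.close_gripper(); 
p=get_state()["tcp_pos"]; ctrl.movel([p[0],p[1],.40])
s=get_state();print(s["time"],s["width"])
tgt=tcp_lid(1.35,off=.04); up=tgt.copy(); up[2]=.40
print(tgt,ctrl.ik(up,q),ctrl.ik(tgt,q))
ctrl.movep(up,q); s=get_state();print(s["time"],s["tcp_pos"])
for n in("scene","top"):
    im,d=vision.grab_frame(n); cv2.imwrite(f"pics/{n}1.png",im)
E
```

```text
[ 0.58405392 -0.02393475] [ 0.47900728 -0.05579703  0.136     ]
knob loc [-0.09418241 -0.04844323]
lid angle nan nan
2.7417 -0.0001633230586349339
[ 0.67592806 -0.08656027  0.23784189] [ 0.26123857  0.55820125 -0.37120665  0.96745578  0.19388202  1.64569613
 -1.84406436] [ 0.27396694  0.60266476 -0.33858924  1.31939736  0.19955668  1.25253524
 -1.87269193]
5.025 [ 0.67576614 -0.08795408  0.3999901 ]
```

View pics/scene1.png

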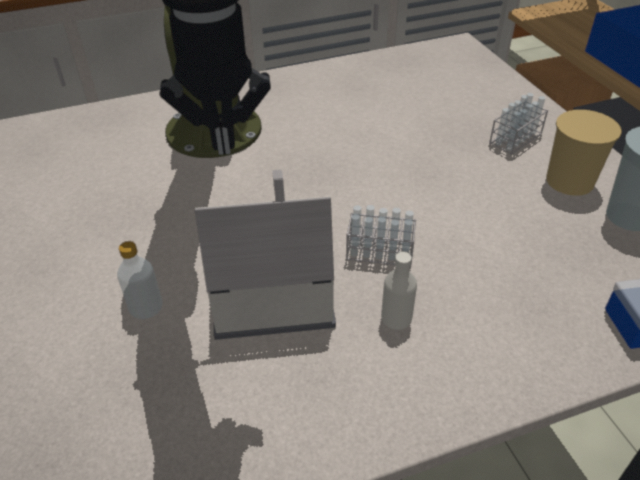

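The fingers are shut and above the far side of the lid. The bottles and rack haven't moved and the lid hasn't been touched. The knuckles stick out sideways, so I'll push at y = −55 mm to keep them away from the keeper.

```bash
python3 - <<'E'
from h import *
from station import ctrl,get_state,vision
Y=-.055
up=tcp_lid(1.35,off=.04,y=Y); hi=up.copy(); hi[2]=.40
ctrl.movel(hi); ctrl.movel(up)
for th in(1.35,1.25,1.15,1.05,.95):
    ctrl.movel(tcp_lid(th,y=Y),max_speed=.06)
    s=get_state(); print(th,round(s["time"],2),s["tcp_pos"].round(4) if hasattr(s["tcp_pos"],"round") else s["tcp_pos"],np.round(s["contact_force"],1))
for n in("scene","top"):
    im,d=vision.grab_frame(n); cv2.imwrite(f"pics/{n}2.png",im)
E
```

```text
1.35 7.42 [ 0.6348 -0.0924  0.2293] [ 0.4 -0.3 -0.3]
1.25 7.76 [ 0.6239 -0.0898  0.2269] [0.1 0.5 0.1]
1.15 8.09 [ 0.6134 -0.0873  0.2236] [ 0.2 -0.3 -0.7]
1.05 8.43 [ 0.6034 -0.085   0.2193] [ 0.2 -0.1 -0.4]
0.95 8.76 [ 0.594  -0.0828  0.214 ] [ 0.7 -0.1  0.2]
```

View pics/scene2.png

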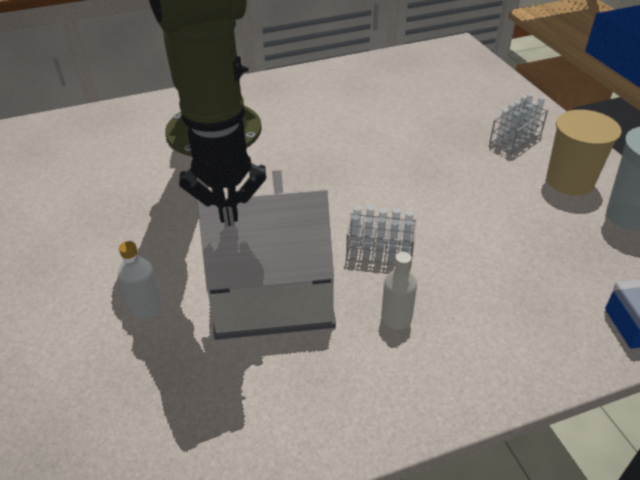

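The lid is following: its face now leans more towards the robot, with the tip at about (228,218). I'll carry on down to shut.

```bash
python3 - <<'E'
from h import *
from station import ctrl,get_state,vision
Y=-.055
for th in(.8,.65,.5,.35,.2,.1,.03,0,-.02,-.035):
    ctrl.movel(tcp_lid(th,y=Y),max_speed=.06 if th>.15 else .03)
    s=get_state(); f=s["contact_force"]; print(th,round(s["time"],2),np.round(s["tcp_pos"],4),np.round(f,1))
    if abs(f[2])>25: break
for n in("scene","top"):
    im,d=vision.grab_frame(n); cv2.imwrite(f"pics/{n}3.png",im)
E
```

```text
0.8 9.28 [ 0.581  -0.0798  0.2044] [ 0.3 -0.   0.3]
0.65 9.71 [ 0.5695 -0.0771  0.1928] [0.8 1.  0.7]
0.5 10.13 [ 0.5596 -0.0748  0.1794] [ 1.   0.3 -0.3]
0.35 10.56 [ 0.5519 -0.0729  0.1648] [ 0.1  0.5 -0.1]
0.2 10.98 [ 0.5465 -0.0717  0.1492] [0.1 0.  1.4]
0.1 11.5 [ 0.5444 -0.0712  0.1387] [-0.4  0.4 -0.1]
0.03 11.91 [ 0.5433 -0.0709  0.131 ] [-0.7  1.   0.4]
0 12.17 [ 0.5435 -0.0708  0.1281] [-0.6  0.6  2. ]
-0.02 12.42 [ 0.5435 -0.0709  0.1279] [-6.1  0.5 22.5]
-0.035 12.67 [ 0.5436 -0.0709  0.1278] [-10.2  -0.   35.4]
```

View pics/scene3.png

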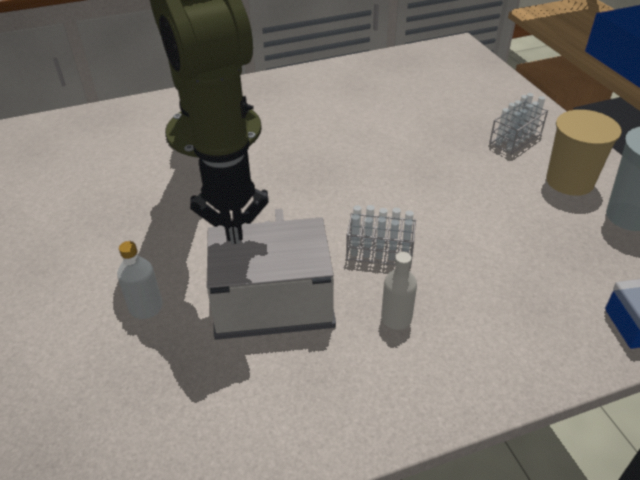

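The lid has bottomed out: the tip stopped at z = 0.128 under 35 N, which is the shut height. I'll lift, move to the −y side of the knob and check.

```bash
python3 - <<'E'
from h import *
from station import ctrl,get_state,vision
p=np.array(get_state()["tcp_pos"]); ctrl.movel([p[0],p[1],.24])
ctrl.movel(W(-.10,-.125,.24))
for n in("scene","top"):
    im,d=vision.grab_frame(n); cv2.imwrite(f"pics/{n}4.png",im); np.savez(f"{n}4.npz",im=im,d=d,**vision.camera_info(n))
P,_=cloud("scene4.npz")
for u,v in[(270,225),(315,225),(270,270),(220,270)]: print(P[v,u])
P,im=cloud("top4.npz"); cv2.imwrite("pics/c4.png",im[120:320,180:540].repeat(2,0).repeat(2,1))
print(get_state()["time"])
E
```

```text
[ 0.52994952 -0.00468079  0.12842774]
[0.55608043 0.06799287 0.1271027 ]
[ 0.63214304 -0.03544192  0.127463  ]
[ 0.60441136 -0.11027934  0.12799833]
14.6083
```

View pics/c4.png

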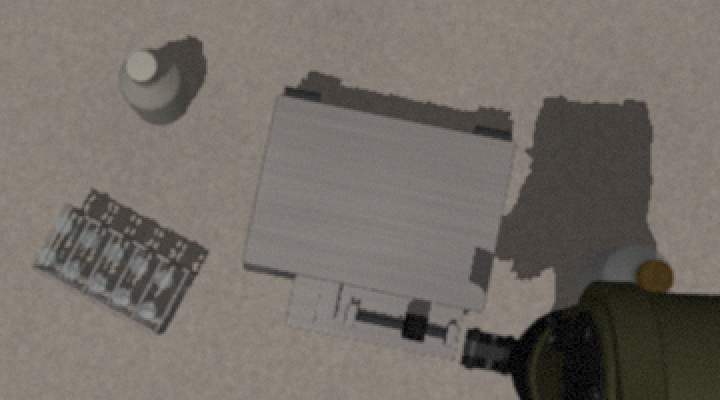

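The lid reads flat at z ≈ 0.128 and the knob is still drawn back at crop (415,327). The forearm is near the reagent bottle, so I'll check its clearance before going down.

```bash
python3 - <<'E'
from h import *
from station import ctrl,get_state
P,im=cloud("top4.npz")
for (u,v) in[(508,258),(480,270),(500,275),(520,280),(540,290),(425,292),(460,290)]: print((u,v),P[v,u].round(3))
print(get_state()["qpos"])
s=np.array(get_state()["qpos"])
for y in(-.105,-.055): print(np.round(ctrl.ik(W(-.097,y,.112),q),3))
E
```

```text
(508, 258) [ 0.518 -0.241  0.148]
(480, 270) [ 0.501 -0.078  0.613]
(500, 275) [ 0.496 -0.089  0.631]
(520, 280) [ 0.492 -0.106  0.628]
(540, 290) [ 0.484 -0.119  0.634]
(425, 292) [ 0.474 -0.079  0.327]
(460, 290) [ 0.481 -0.084  0.509]
[ 0.50760995  0.27760424 -0.39039288  1.86338872  0.12168268  1.02343738
 -1.73255987]
[ 0.419  0.44  -0.352  2.041  0.231  0.698 -1.882]
[ 0.326  0.446 -0.369  2.033  0.243  0.704 -1.998]
```

View pics/scene4.png

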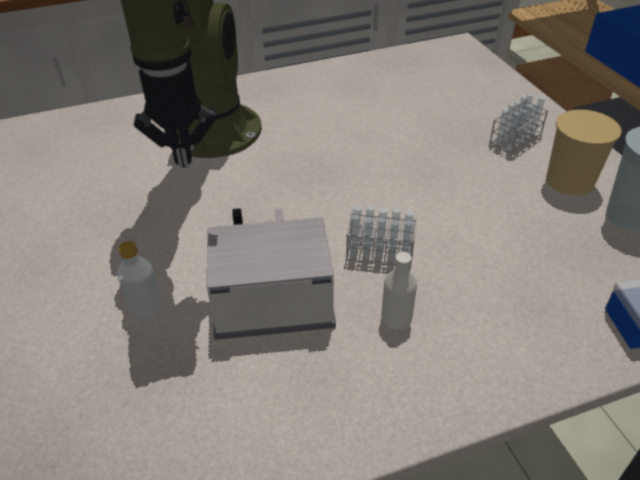

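The arm links are about 0.6 m up, so they are clear of the bottle. Now I'll go down and push the knob in small steps, watching the force.

```bash
python3 - <<'E'
from h import *
from station import ctrl,get_state,vision
ctrl.movel(W(-.097,-.115,.24)); ctrl.movel(W(-.097,-.115,.114))
u=Rw@np.array([0,1.])
y=-.095; 
while y<-.015:
    ctrl.movel(W(-.097,y,.114),max_speed=.04)
    s=get_state(); f=np.array(s["contact_force"]); fy=f[:2]@u
    loc=Rw.T@(np.array(s["tcp_pos"])[:2]-O)
    print(round(y,4),round(s["time"],2),loc.round(4),np.round(f,1),round(fy,1))
    if fy<-15: break
    y+=.004 if y<-.047 else .002
for n in("scene","top"):
    im,d=vision.grab_frame(n); cv2.imwrite(f"pics/{n}5.png",im); np.savez(f"{n}5.npz",im=im,d=d,**vision.camera_info(n))
E
```

```text
-0.095 16.5 [-0.097  -0.0949] [-0.4 -0.9  0.6] -1.0
-0.091 16.75 [-0.097  -0.0908] [ 0.  -0.8  0.3] -0.8
-0.087 17.0 [-0.097  -0.0867] [ 0.5  0.  -0.5] 0.2
-0.083 17.25 [-0.097  -0.0827] [-1.1 -0.4  0.3] -0.7
-0.079 17.5 [-0.097  -0.0787] [-0.4 -0.6  0.1] -0.7
-0.075 17.75 [-0.097  -0.0747] [-0.9 -0.3 -0. ] -0.5
-0.071 18.0 [-0.097  -0.0708] [ 0.3  0.2 -0.1] 0.2
-0.067 18.25 [-0.097  -0.0667] [-0.9 -0.1 -0.5] -0.3
-0.063 18.5 [-0.097  -0.0626] [ 0.4  0.3 -1. ] 0.4
-0.059 18.75 [-0.097  -0.0585] [-0.1 -0.9 -0.5] -0.9
-0.055 19.0 [-0.097  -0.0545] [-0.6 -0.7  0.6] -0.8
-0.051 19.25 [-0.097  -0.0505] [-0.3 -0.  -0.3] -0.1
-0.047 19.5 [-0.097  -0.0465] [ 0.5 -0.   0.6] 0.1
-0.045 19.75 [-0.097  -0.0448] [-0.5 -0.1 -0.8] -0.3
-0.043 20.0 [-0.097  -0.0429] [ 0.1 -2.   0.9] -1.9
-0.041 20.25 [-0.097  -0.0408] [ 0.4 -1.5 -0.2] -1.3
-0.039 20.5 [-0.097  -0.0387] [-1.2 -0.8  0.1] -1.0
-0.037 20.75 [-0.097  -0.0382] [-0.9 -5.9  1. ] -6.0
-0.035 21.0 [-0.0971 -0.038 ] [-1.8 -9.6  3.9] -9.8
-0.033 21.25 [-0.0971 -0.0379] [ -3.1 -16.4   4.5] -16.7
```

View pics/scene5.png

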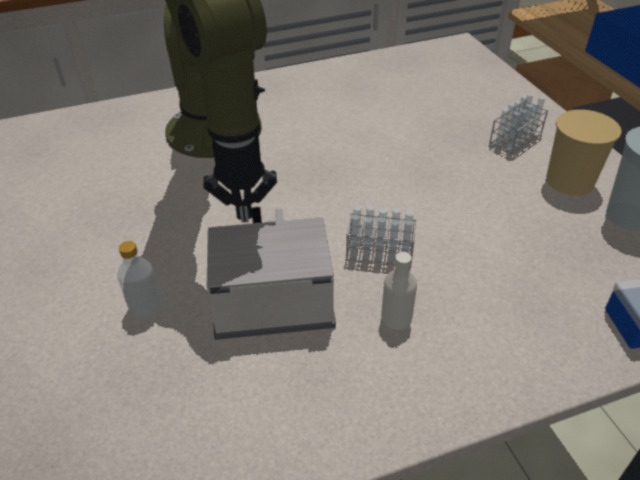

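The bolt stopped firmly where its home stop should be: finger at y = −0.038, which puts the knob near −0.015. I'll back off, go clear and check.

```bash
python3 - <<'E'
from h import *
from station import ctrl,get_state,vision,models
ctrl.movel(W(-.097,-.075,.114)); ctrl.movel(W(-.097,-.10,.30)); ctrl.movel(W(-.14,-.20,.36))
for n in("scene","top"):
    im,d=vision.grab_frame(n); cv2.imwrite(f"pics/{n}6.png",im); np.savez(f"{n}6.npz",im=im,d=d,**vision.camera_info(n))
P,im=cloud("top6.npz"); cv2.imwrite("pics/c6.png",im[120:320,180:540].repeat(2,0).repeat(2,1))
z=P[...,2]; L=(P[...,:2]-O)@Rw
k=(z>.130)&(z<.142)&(abs(L[...,0]+.095)<.02)&(abs(L[...,1]+.035)<.05)
print("knob",k.sum(),L[k].mean(0),np.percentile(L[k][:,1],[2,98]))
m=(abs(L[...,0])<.06)&(abs(L[...,1])<.09); print("lid z",np.nanpercentile(z[m],[5,50,95]))
e=(abs(L[...,0]+.065)<.004)&(abs(L[...,1])<.09); print("edge z",np.nanpercentile(z[e],[5,50,95]))
P0,_=cloud("top0.npz")
for u,v in[(508,258),(250,153)]: print(P0[v,u],P[v,u])
print(get_state()["time"],get_state()["contact_force"])
E
```

```text
knob 128 [-0.09414087 -0.01486165] [-0.02254786 -0.00724106]
lid z [0.12395273 0.12689515 0.12980624]
edge z [0.12416215 0.12707806 0.12995863]
[ 0.51770525 -0.23965996  0.15227481] [ 0.51773235 -0.24014952  0.15063946]
[0.69658968 0.16502982 0.14989499] [0.69648294 0.16496637 0.15042476]
24.2583 [-0.36836312 -0.59075669 -0.11103586]
```

View pics/c6.png

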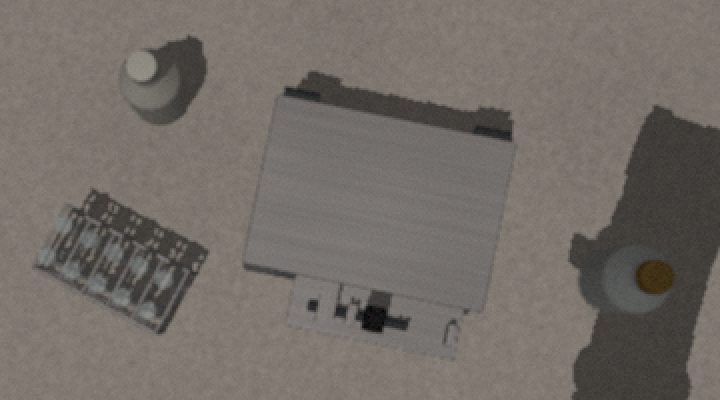

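The knob is now at y = −0.0149 (home is −0.015), and the bolt end shows past the keeper at crop (313,305). The lid is flat, and the bottles and rack are where they started.

```bash
python3 - <<'E'
from station import ticket
ticket.close_job()
E
```

```text
the job is handed in; nothing more can be done
```

I shut the lid, then pushed the bolt fully home, and handed the job in at about 24 s on the robot's clock. The hand-in gives no verdict, so the result below rests on my own checks.

- **Lid:** I pushed it down with the closed fingertips on its outer face until the tip stopped at z = 0.128 m under about 35 N. The final depth reading puts its top flat at 0.127 m (0.128 m when shut).
- **Bolt:** I pushed the knob from its −y side until it hit the stop at about 17 N. The final picture puts the knob at y = −0.0149 m (home is −0.015 m), and the bolt end shows past the keeper.
- **Bystanders:** Depth readings on both bottle caps match the start to within 2 mm. I compared the rack by picture only, and it looks unmoved.
- **Hand:** It finished clear, at z ≈ 0.36 m with no contact force above noise.

One reading disagreed: the knob first measured about 6 mm along from fully drawn back. That is well below the 20 mm limit, so I took it as either the bolt's starting position or measurement bias. No check failed.

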